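Roll the bottle over the light panel to the blue stripe

TASK

Inspect the wall of the amber glass bottle that lies on the light panel: with your fingertips on top of it, roll it gently over the panel until it rests on the blue stripe and lies along it, its wall having turned past the light on the way. Push it only on its top: do not shove it from its sides or ends, pinch it, lift it or let it leave the panel. Then take the hand away and leave it lying still, with everything else where it stands.

Things in the scene. Friction and masses are not known exactly. Their poses are not given: they have to be found in the camera images.
- bottle: closed amber glass bottle lying on the panel: a cylinder 42 mm in diameter, 110 mm long, with a red cap (35 mm in diameter, 20 mm long, clear of the panel) at each end, about 0.16 kg. Origin: centre of the cylinder, 33 mm above the bench (its top line is 54 mm above the bench). x axis along the cylinder; a white label marks its z axis, up at the start. A full turn is 132 mm of travel
- stripe: flat blue stripe on the panel, 20 mm wide, 190 mm long, where the bottle must end; only a marking, no bump. Origin at its centre on the panel's face; x axis along the stripe (parallel to the bottle within about 3 degrees at the start), y axis across it. The bottle starts 80 to 130 mm from it, on its left or right
- panel: white light panel with grey rim, fixed on the bench, 260 x 360 mm, 12 mm thick. Origin: centre of its underside; x axis away from the robot, y axis along its long side, the way the bottle rolls. Its face has rolling drag: the bottle stops within a few mm after a slow push. A tip on the bottle's top that does not slip moves twice as far as the bottle: use short strokes
- vial_green: small standing glass vial with a green cap, 24 mm wide, 46 mm tall, on the panel beyond the bottle's lane. Bystander; origin at its underside
- vial_white: the same with a white cap. Bystander; origin at its underside
- tube_rack: yellow tube rack, 110 x 80 x 28 mm (tubes to 43 mm), on the bench. Bystander; origin at its underside
- jar: orange jar with white lid, 68 mm wide, 85 mm tall, on the bench. Bystander; origin at its underside
- tip_box: blue tip box with grey lid, 112 x 82 x 65 mm, on the bench. Bystander; origin at its underside
- beaker: glass beaker, 72 mm wide, 85 mm tall, on the bench. Bystander; origin at its underside
- pipette: white and grey pipette lying on the bench beyond the panel, about 265 mm long, 24 mm high. Bystander; origin at its underside
There are look-alikes about, which are no part of the job. There is more than one size of the bottle; the one meant has the size given above.

How it is judged:
On the way:
1. the bottle has rolled over so that its label faces down (angle between bottle's own z axis and vertical above 2.5 rad), for 0.05 s.
At the end, for the whole second after the job is handed in: The bottle lies still on the panel with its axis over the blue stripe: within 10 mm of the stripe's centre line, within 50 mm of its middle along it, and parallel to it within 0.2 rad (y of bottle in the frame of stripe between -0.01 and 0.01 m and x of bottle in the frame of stripe between -0.05 and 0.05 m and angle between the x axis of bottle and the x axis of stripe, either way round below 0.2 rad and height (world z) of bottle between 0.028 and 0.038 m and linear speed of bottle below 0.01 m/s and angular speed of bottle below 0.3 rad/s); the robot touches nothing.
It fails at once if the bottle is lifted or has left the panel (its centre above 48 mm or below 25 mm over the bench) (height (world z) of bottle above 0.048 m or height (world z) of bottle below 0.025 m).
It fails at once if the fingers touch the bottle from beside it: their grasp point (19 mm behind the tips) is lower than the bottle's top (contact force between the fingers and bottle above 0.5 N and height (world z) of the grasp point below 0.052 m).
It fails at once if the glass is pressed too hard (over 40 N) (contact force between the fingers and bottle above 40 N).
It fails at once if something else is moved by more than 15 mm (distance of any of vial_green, vial_white, tube_rack, jar, tip_box, beaker, pipette from where it was at the start of the episode above 0.015 m).
It also fails if it takes over 64 s, if anything falls off the work surface, if the arm or the gripper's body presses on something with over 40 N, if the wrist force passes 120 N, or if a joint passes its speed limit or range.

ROBOT

A 6-joint arm with a two-finger parallel gripper is mounted at the origin on the work surface. World frame = base frame: x ahead of the robot, y to its left, z up, the work surface at z = 0. Lengths are in m, angles in rad, forces in N, time in s.
With the tool pointing down it reaches from about 0.4 to 0.925 m from the base axis. Payload 3.4 kg.
Tool frame: the origin (TCP) lies between the finger pads; the fingertips stand 14 mm ahead of it and the grasp point (between the pads) lies 5 mm behind it (bot.tip_extent is the distance from the TCP to the fingertips, in m); z points along the fingers, y is the line along which they close (so a half turn about z gives the same grasp; the last joint's range is limited). The gripper opens to 85 mm and grips with 20 to 120 N. Pads are 22 mm wide; open, the fingers measure 114 mm over their backs; the gripper's body (76 mm by 85 mm) begins 54 mm behind the grasp point. The pads swing forward as they close: fully open they stand 13 mm farther back than shut.
Start: joints at [-1.335, 0.307, 1.506, -0, 1.328, -0.073], TCP at [0.175, -0.548, 0.245] pointing down, gripper open.
Joint ranges: [-3.12, 3.12], [-1.05, 2.28], [0.14, 2.33], [-1.42, 4.57], [0.1, 2.73], [-2.68, 2.68]. Speed limits (rad/s): [2.57, 2.57, 3.14, 3.14, 3.14, 3.14].

INTERFACE

Orientations are given as a unit quaternion [w, x, y, z].
In Python, from workcell import bot gives the robot as it stands. The module is installed in compiled form; this text tells all that it offers.
- The arm moves only by the tool apply_moves, never from a script. Its argument "rows" is a list of rows, each a list of 3 entries, a list of its own where there are three numbers: the closure, from 0 (fully open) to 1 (shut), then the shift along the tool's x, y, z in cm, then the turn about the tool's z in rad. In form: [[jaw, [tx, ty, tz], roll], ...]. A call has exactly 5 rows; each row shifts and turns the commanded pose from where the row before left it, along the tool's axes as they then stand; what a row does not reach is not made up. A row lasts 1/12 s, in which the tool goes at most 41.7 mm and 7.16 degrees, less where a joint would pass 70% of its speed; a pose out of reach is approached as far as the arm can. A call is refused whole if a number of a shift passes 4.17 or a number of a turn 0.125, either way. A call with a gripper value outside its range is refused whole. The fingers move at their own pace and stop on an object; "force" is the grip in N (left out, the last holds). Time passes only in rows, so rows that do not move let the fingers close, or fill a call up. It gives the time, the measured TCP pose, the force, the opening and the grip force at its end, in the units of the state.
- bot.observe(): the state, without advancing time (a new reading comes with each control period).
- bot.get_image(name): name is "side" or "top"; returns (picture, depth): 480x640x3 uint8, blue, green, red; 480x640 float32, m along the optical axis (not along the pixel's ray), 0 where there is no reading.
- bot.get_calibration(name): a dict with "K" (3x3 intrinsics, pixels), "dist" ([k1, k2, p1, p2, k3] as OpenCV has them; the pictures are not rectified), "eye" and "orientation" of the camera in the world. Camera axes: x right, y down, z forward; pixel columns grow to the right and rows downward; lengths in m; the calibration is good to about 2 mm. A picture is of the moment at which its call begins. get_calibration takes no time and is no camera call.
- bot.close_job(): hands the job in; it is judged then, once.
The state is a dict: "time_s": time; "joint_positions": joint angles; "joint_velocities": joint speeds; "joint_efforts": joint torques, N m; "position": TCP position; "tool_rot": TCP orientation; "contact_force": force on the tool from outside, world axes, zero at the start; "moment": the same for the moment, N m; "width": opening from 0.0 (shut) to 1.0 (fully open); "gripper_force": force on a finger pad.
Only numpy, scipy, OpenCV 4.12 (cv2) and the standard library are available. Lean on these libraries where they do the work, as an engineer would, in place of code of your own. Each camera call takes 0.05 s, during which the arm holds its last target. There are 200 camera calls.

## Working session

There is one attempt and no reset: what is moved stays moved. The work goes in short steps, Python scripts to look and compute and a tool call to move; the robot and the scene stay as the last step left them, time stands still between calls to the robot, and variables do not carry over. Pictures are saved under pics/ and viewed, at most 10 in all, crops included, and the job is handed in when it is done.

Besides the shell and the picture viewer there is one more tool, called after ">>>" in YAML: its name, and indented under it one key for each argument. apply_moves: Moves the arm, as the interface text tells. Its arguments: {"type":"object","properties":{"rows":{"type":"array","items":{"type":"array"}},"force":{"type":"number"}},"required":["rows"]}

```bash
mkdir -p pics
cat > h.py <<'E'
import numpy as np, cv2
from workcell import bot
from scipy.spatial.transform import Rotation as R
def cal(n):
    c=bot.get_calibration(n); q=c["orientation"]
    return np.array(c["K"],float),np.array(c["dist"],float),np.array(c["eye"],float),R.from_quat([q[1],q[2],q[3],q[0]]).as_matrix()
def toplane(n,px,z):
    K,d,e,M=cal(n)
    p=cv2.undistortPoints(np.array(px,np.float64).reshape(-1,1,2),K,d).reshape(-1,2)
    r=np.c_[p,np.ones(len(p))]@M.T
    return e+r*((z-e[2])/r[:,2])[:,None]
E
python3 - <<'E'
from h import *
for n in("top","side"):
    im,d=bot.get_image(n); cv2.imwrite(f"pics/{n}0.png",im); np.savez(f"{n}0.npz",im=im,d=d); print(n,cal(n)[2],cal(n)[3].round(2).tolist())
s=bot.observe(); print({k:np.round(v,3) for k,v in s.items()}, bot.tip_extent)
E
```

```text
top [ 0.46579634 -0.02092276  1.18964225] [[0.02, -1.0, 0.05], [-1.0, -0.02, 0.01], [-0.01, -0.05, -1.0]]
side [-0.08293817  0.78276878  0.59926891] [[-0.78, -0.3, 0.55], [-0.63, 0.36, -0.69], [0.01, -0.88, -0.47]]
{'time_s': np.float64(0.1), 'joint_positions': array([-1.335,  0.307,  1.508, -0.   ,  1.328, -0.073]), 'joint_velocities': array([ 0.   , -0.003, -0.004,  0.   ,  0.001,  0.   ]), 'joint_efforts': array([ 1.0000e-03, -4.5853e+01, -2.5261e+01, -0.0000e+00,  6.0000e-03,
       -0.0000e+00]), 'position': array([ 0.175, -0.547,  0.244]), 'tool_rot': array([-0.001,  0.988,  0.154, -0.   ]), 'contact_force': array([-0.533, -0.302,  0.003]), 'moment': array([ 0.037, -0.019,  0.006]), 'gripper_force': np.float64(0.0), 'width': np.float64(1.001)} 0.014
```

View pics/top0.png

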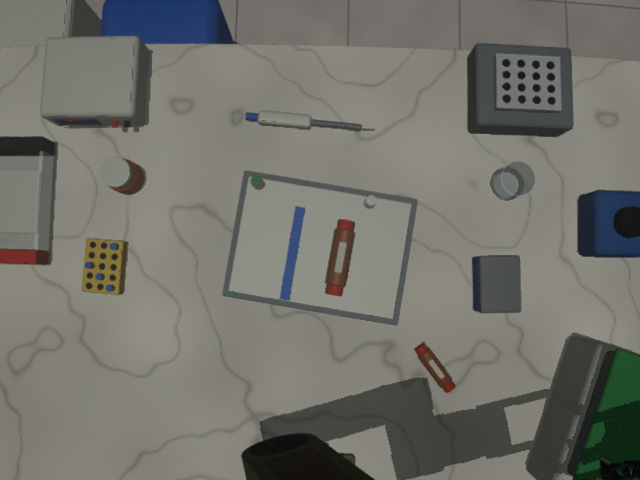

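View pics/side0.png

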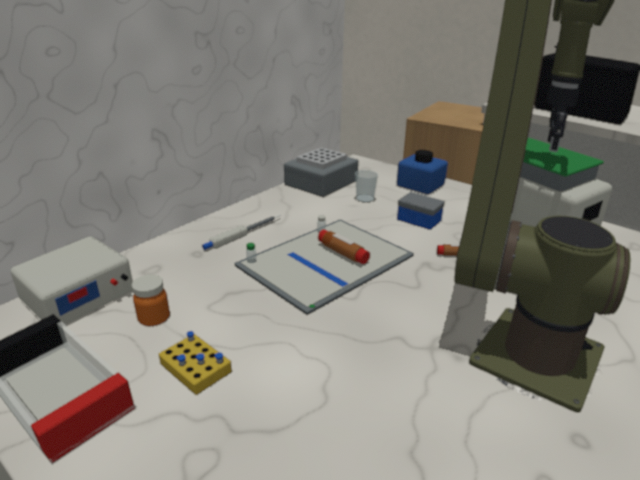

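The top view shows the bottle at about (340,257), the blue stripe at (293,253) to its left, and the vials at (257,183) and (370,201). A smaller look-alike bottle lies off the panel at (435,367).

```bash
cat >> h.py <<'E'
def line(n,m,z,box):
    x0,y0,x1,y1=box; mm=np.zeros_like(m); mm[y0:y1,x0:x1]=m[y0:y1,x0:x1]
    k,l,s,c=cv2.connectedComponentsWithStats(mm.astype(np.uint8)); i=1+np.argmax(s[1:,4])
    ys,xs=np.nonzero(l==i); P=toplane(n,np.c_[xs,ys],z)[:,:2]
    (cx,cy),(w,h),a=cv2.minAreaRect(P.astype(np.float32)*1000)
    c=P.mean(0); v=np.linalg.svd(P-c,full_matrices=False)[2][0]; v*=np.sign(v[0])
    return np.array([cx,cy])/1000,c,np.degrees(np.arctan2(v[1],v[0])),sorted((w,h))
def look(box=(245,185,400,310)):
    im,d=bot.get_image("top"); b,g,r=[im[...,i].astype(int) for i in range(3)]
    S=line("top",(b>r+50)&(b>g+30),.012,box)
    B=line("top",(r>b+30)&(r>g+20),.04,box)
    u=np.array([np.cos(np.radians(S[2])),np.sin(np.radians(S[2]))]); n=np.array([-u[1],u[0]])
    print("stripe",S); print("bottle",B)
    dd=B[0]-S[0]; print("bottle in stripe x,y",dd@u,dd@n,"ang",B[2]-S[2]); return im,d,S,B,u,n
E
python3 - <<'E'
from h import *
im,*_=look()
b,g,r=[im[...,i].astype(int) for i in range(3)]
red=(r>b+60)&(g<60)
for z,y0,y1 in((.033,210,235),(.033,280,300)):
    ys,xs=np.nonzero(red[y0:y1,310:365]); print(toplane("top",np.c_[xs+310,ys+y0],z).mean(0), len(xs))
print("vials",toplane("top",[(257,183),(370,201)],.046))
E
```

```text
stripe (array([0.50734866, 0.03545049]), array([0.50718649, 0.03553028]), np.float64(-8.237894363526257), [17.69472312927246, 187.36412048339844])
bottle (array([ 0.50087103, -0.06033036]), array([ 0.50008012, -0.05962908]), np.float64(-9.201075714738293), [32.83673858642578, 150.52879333496094])
bottle in stripe x,y 0.007313025091735009 -0.09572068995289781 ang -0.963181351212036
[ 0.56565223 -0.06996472  0.033     ] 85
[ 0.43589574 -0.05043003  0.033     ] 88
vials [[ 0.64295784  0.10688466  0.046     ]
 [ 0.61234295 -0.11702669  0.046     ]]
```

>>> apply_moves:
  rows:
    - [0.5,[3.0,-2.4,0.4],0]
    - [0.5,[3.0,-2.4,0.4],0]
    - [0.5,[3.0,-2.4,0.4],0]
    - [0.5,[3.0,-2.4,0.4],0]
    - [0.5,[3.0,-2.4,0.4],0]

```text
time_s: 0.57
position: [0.282, -0.386, 0.2249]
tool_rot: [-0.0, 0.988, 0.154, -0.0]
contact_force: [1.2, -0.6, -0.1]
width: 0.505
gripper_force: 0.0
```

>>> apply_moves:
  rows:
    - [0.5,[3.0,-2.4,0.4],0]
    - [0.5,[3.0,-2.4,0.4],0]
    - [0.5,[3.0,-2.4,0.4],0]
    - [0.5,[3.0,-2.4,0.4],0]
    - [0.5,[3.0,-2.4,0.4],0]

```text
time_s: 0.98
position: [0.3883, -0.2258, 0.2051]
tool_rot: [0.0, 0.988, 0.154, 0.0]
contact_force: [0.5, 0.0, 0.7]
width: 0.499
gripper_force: 0.0
```

>>> apply_moves:
  rows:
    - [0.5,[3.0,-2.4,0.4],0]
    - [0.5,[3.0,-2.4,0.4],0]
    - [0.5,[3.0,-2.4,0.4],0]
    - [0.5,[3.0,-2.4,0.4],0]
    - [0.5,[3.0,-2.4,0.4],0]

```text
time_s: 1.4
position: [0.4946, -0.0657, 0.185]
tool_rot: [0.0, 0.988, 0.154, -0.0]
contact_force: [0.9, -1.4, 0.3]
width: 0.501
gripper_force: 0.0
```

>>> apply_moves:
  rows:
    - [0.5,[0,0,0],-0.124]
    - [0.5,[0,0,0],-0.124]
    - [0.5,[0,0,0],-0.124]
    - [0.5,[0,0,0],-0.124]
    - [0.5,[0,0,0],-0.124]

```text
time_s: 1.82
position: [0.4939, -0.0672, 0.185]
tool_rot: [-0.0, 0.892, 0.451, -0.0]
contact_force: [-0.0, 0.1, -0.9]
width: 0.5
gripper_force: 0.0
```

>>> apply_moves:
  rows:
    - [0.5,[0,0,0],-0.124]
    - [0.5,[0,0,0],-0.124]
    - [0.5,[0,0,0],-0.124]
    - [0.5,[0,0,0],-0.124]
    - [0.5,[0,0,0],0]

```text
time_s: 2.23
position: [0.4939, -0.0675, 0.1851]
tool_rot: [-0.0, 0.755, 0.655, -0.0]
contact_force: [-0.2, -0.2, 0.4]
width: 0.508
gripper_force: 0.0
```

```bash
cat >> h.py <<'E'
def st():
    s=bot.observe(); q=s["tool_rot"]; M=R.from_quat([q[1],q[2],q[3],q[0]]).as_matrix()
    print("t",s["time_s"],"p",np.round(s["position"],4),"yang",np.degrees(np.arctan2(M[1,1],M[0,1])).round(2),"xang",np.degrees(np.arctan2(M[1,0],M[0,0])).round(2),"zax",M[:,2].round(3),"F",np.round(s["contact_force"],2),"w",round(float(s["width"]),3)); return s,M
E
python3 - <<'E'
from h import *
s,M=st()
for n in("side",):
    im,d=bot.get_image(n); cv2.imwrite("pics/s1.png",cv2.resize(im[100:340,220:540],None,fx=2.5,fy=2.5))
E
```

```text
t 2.2333 p [ 0.4939 -0.0675  0.1851] yang -8.13 xang 81.87 zax [-0.001  0.    -1.   ] F [-0.15 -0.24  0.43] w 0.508
```

View pics/s1.png

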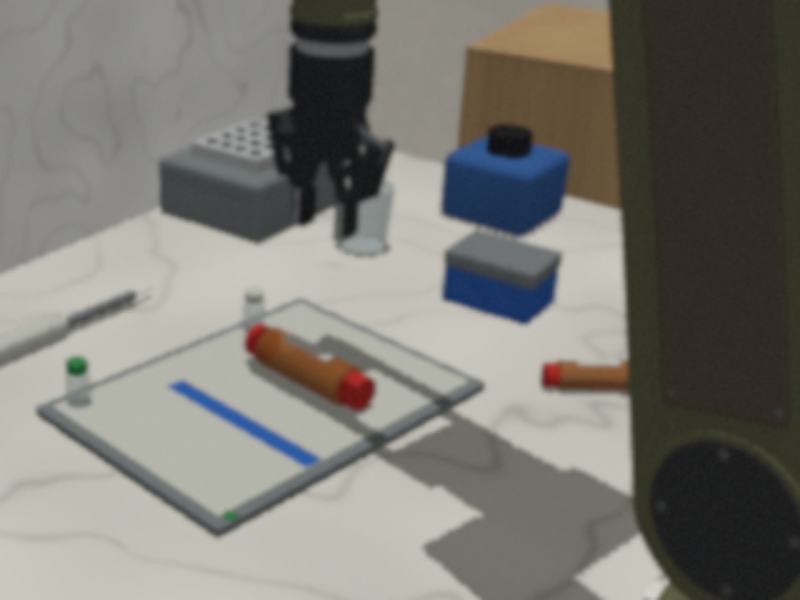

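The closed-up side view shows the half-open hand hovering above the bottle, which is at about (310,365) in the crop. The fingers are spread along its axis.

>>> apply_moves:
  rows:
    - [0.5,[0.2,0.6,2.5],0]
    - [0.5,[0,0,2.5],0]
    - [0.5,[0,0,2.5],0]
    - [0.5,[0,0,2.2],0]
    - [0.5,[0,0,1.1],0]

```text
time_s: 2.7
position: [0.4986, -0.0661, 0.0748]
tool_rot: [-0.002, 0.758, 0.652, -0.001]
contact_force: [-0.5, -0.1, -0.6]
width: 0.502
gripper_force: 0.0
```

>>> apply_moves:
  rows:
    - [0.5,[0,0,0.2],0]
    - [0.5,[0,0,0.15],0]
    - [0.5,[0,0,0.1],0]
    - [0.5,[0,0,0],0]
    - [0.5,[0,0,0],0]

```text
time_s: 3.12
position: [0.5012, -0.0667, 0.0738]
tool_rot: [0.001, 0.757, 0.654, 0.001]
contact_force: [0.2, -0.2, -0.2]
width: 0.499
gripper_force: 0.0
```

Run:
```python
from h import *
s,M=st()
im,d=bot.get_image("side"); cv2.imwrite("pics/s2.png",cv2.resize(im[170:290,290:450],None,fx=5,fy=5))
```

```text
t 3.1167 p [ 0.5012 -0.0667  0.0738] yang -8.34 xang 81.66 zax [ 0.002 -0.    -1.   ] F [ 0.22 -0.17 -0.22] w 0.499
```

View pics/s2.png

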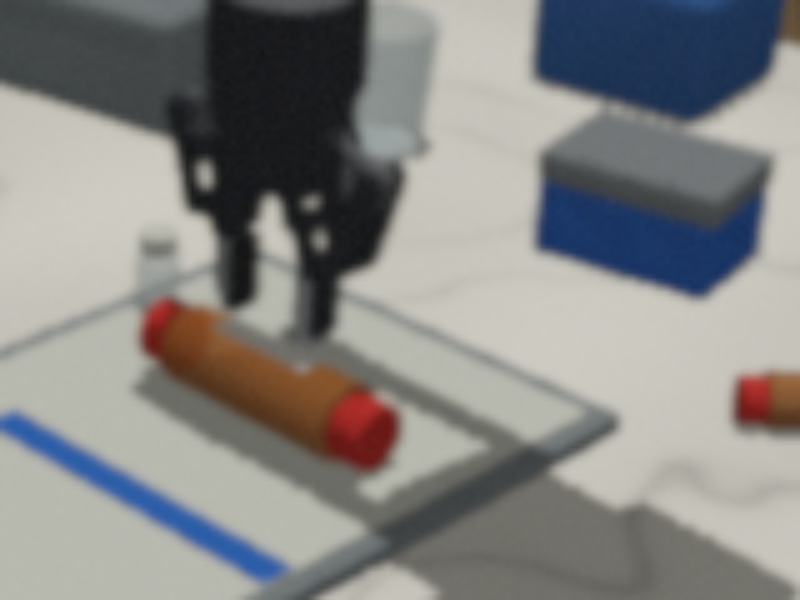

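The crop shows both fingertips, at about (240,300) and (315,335), just above the label on the bottle's top. They aren't touching it yet.

>>> apply_moves:
  rows:
    - [0.5,[0,0,0.1],0]
    - [0.5,[0,0,0.1],0]
    - [0.5,[0,0,0.1],0]
    - [0.5,[0,0,0],0]
    - [0.5,[0,0,0],0]

```text
time_s: 3.58
position: [0.5002, -0.0665, 0.0698]
tool_rot: [-0.0, 0.756, 0.654, -0.0]
contact_force: [-0.2, 0.0, 0.3]
width: 0.496
gripper_force: 0.0
```

>>> apply_moves:
  rows:
    - [0.5,[0,0,0.1],0]
    - [0.5,[0,0,0.1],0]
    - [0.5,[0,0,0],0]
    - [0.5,[0,0,0],0]
    - [0.5,[0,0,0],0]

```text
time_s: 4.0
position: [0.5003, -0.0665, 0.0678]
tool_rot: [-0.0, 0.756, 0.654, -0.0]
contact_force: [0.8, -0.3, -0.1]
width: 0.504
gripper_force: 0.0
```

>>> apply_moves:
  rows:
    - [0.5,[0,0,0.1],0]
    - [0.5,[0,0,0.1],0]
    - [0.5,[0,0,0],0]
    - [0.5,[0,0,0],0]
    - [0.5,[0,0,0],0]

```text
time_s: 4.42
position: [0.5005, -0.0665, 0.0661]
tool_rot: [0.0, 0.756, 0.654, 0.0]
contact_force: [-0.9, -0.0, 4.8]
width: 0.501
gripper_force: 2.1
```

>>> apply_moves:
  rows:
    - [0.5,[0.15,0,0.02],0]
    - [0.5,[0.25,0,0],0]
    - [0.5,[0.25,0,0],0]
    - [0.5,[0.25,0,0],0]
    - [0.5,[0.25,0,0],0]

```text
time_s: 4.83
position: [0.5022, -0.055, 0.066]
tool_rot: [0.0, 0.756, 0.654, 0.0]
contact_force: [-0.2, -0.5, 6.1]
width: 0.504
gripper_force: 2.9
```

>>> apply_moves:
  rows:
    - [0.5,[0.25,0,0],0]
    - [0.5,[0.25,0,0],0]
    - [0.5,[0.25,0,0],0]
    - [0.5,[0.25,0,0],0]
    - [0.5,[0.15,0,0],0]

```text
time_s: 5.25
position: [0.504, -0.0435, 0.066]
tool_rot: [0.0, 0.756, 0.654, 0.0]
contact_force: [-0.1, 0.5, 5.6]
width: 0.497
gripper_force: 2.8
```

>>> apply_moves:
  rows:
    - [0.5,[0,0,0],0]
    - [0.5,[0,0,-0.5],0]
    - [0.5,[0,0,-1.0],0]
    - [0.5,[0,0,0],0]
    - [0.5,[0,0,0],0]

```text
time_s: 5.67
position: [0.5041, -0.0438, 0.0809]
tool_rot: [0.0, 0.756, 0.654, 0.0]
contact_force: [0.6, -0.5, -0.1]
width: 0.497
gripper_force: 0.0
```

Run:
```python
from h import *
s,M=st()
im,d,*_=look()
cv2.imwrite("pics/t3.png",cv2.resize(im[160:340,210:450],None,fx=3,fy=3))
```

```text
t 5.6667 p [ 0.5041 -0.0438  0.0809] yang -8.31 xang 81.69 zax [ 0.001 -0.    -1.   ] F [ 0.6  -0.55 -0.12] w 0.497
stripe (array([0.58778339, 0.03025016]), array([0.59074124, 0.03010191]), np.float64(-14.528497205776155), [4.924136161804199, 27.611215591430664])
bottle (array([ 0.4450358 , -0.04090043]), array([ 0.43840295, -0.04508784]), np.float64(-49.111750830104846), [31.501760482788086, 34.904483795166016])
bottle in stripe x,y -0.12033400341230248 -0.10468528395251533 ang -34.58325362432869
```

View pics/t3.png

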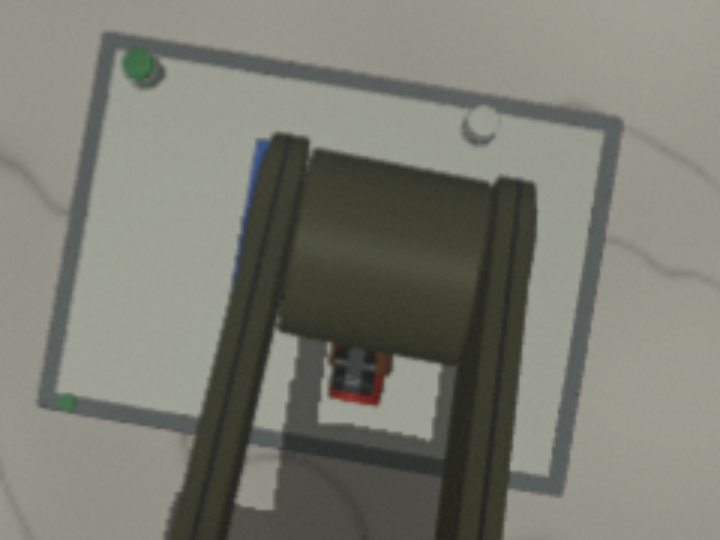

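The arm hides most of the bottle in the top view, with only a red cap visible at (355,385). I'll track the two caps in the side view instead, relative to the first side picture.

```bash
cat >> h.py <<'E'
SC,SA=np.array([.50735,.03545]),np.radians(-8.24)
U=np.array([np.cos(SA),np.sin(SA)]); N=np.array([-U[1],U[0]])
def caps(im):
    b,g,r=[im[...,i].astype(int) for i in range(3)]
    m=((r>100)&(g<60)&(b<60)).astype(np.uint8); m[:,:270]=0; m[:,425:]=0; m[:200]=0; m[310:]=0
    k,l,s,c=cv2.connectedComponentsWithStats(m); i=1+np.argsort(-s[1:,4])[:2]; i=i[np.argsort(c[i][:,0])]
    print("px",c[i].round(1).tolist(),s[i,4].tolist())
    return (toplane("side",c[i],.033)[:,:2]-SC)@np.c_[U,N]   # far cap, near cap in stripe frame
def side():
    a=caps(np.load("side0.npz")["im"]); im,d=bot.get_image("side"); b=caps(im); print("before",a.round(4).tolist(),"now",b.round(4).tolist())
    dl=b-a; print("moved",(dl*1000).round(1).tolist()); 
    print("bottle est x %.1f y %.1f yaw %.1f deg"%(7.3+1000*dl[:,0].mean(),-95.7+1000*dl[:,1].mean(),-1+np.degrees((dl[0,1]-dl[1,1])/.13)))
    s,M=st(); t=(s["position"][:2]-SC)@np.c_[U,N]; print("tcp in stripe",(t*1000).round(1)); return im
E
python3 - <<'E'
from h import *
side()
E
```

```text
px [[323.1, 234.8], [360.2, 253.3]] [60, 84]
px [[319.3, 237.1], [358.2, 256.9]] [55, 169]
before [[0.0822, -0.0983], [-0.0445, -0.0992]] now [[0.0797, -0.0826], [-0.0526, -0.083]]
moved [[-2.6, 15.6], [-8.2, 16.1]]
bottle est x 1.9 y -79.8 yaw -1.2 deg
t 5.7667 p [ 0.5034 -0.0437  0.0803] yang -8.31 xang 81.69 zax [-0.  0. -1.] F [ 0.57 -0.36  0.06] w 0.496
tcp in stripe [  7.4 -78.9]
```

>>> apply_moves:
  rows:
    - [0.5,[-0.9,0,0],0]
    - [0.5,[0,0,1.0],0]
    - [0.5,[0,0,0.3],0]
    - [0.5,[0,0,0.2],0]
    - [0.5,[0,0,0],0]

```text
time_s: 6.18
position: [0.5017, -0.0529, 0.066]
tool_rot: [-0.001, 0.757, 0.654, -0.0]
contact_force: [-2.0, 0.4, 7.0]
width: 0.502
gripper_force: 3.3
```

>>> apply_moves:
  rows:
    - [0.5,[0.15,0,0],0]
    - [0.5,[0.25,0,0],0]
    - [0.5,[0.25,0,0],0]
    - [0.5,[0.25,0,0],0]
    - [0.5,[0.25,0,0],0]

```text
time_s: 6.6
position: [0.5035, -0.0413, 0.066]
tool_rot: [-0.0, 0.756, 0.654, -0.0]
contact_force: [-1.7, 0.1, 7.1]
width: 0.498
gripper_force: 3.3
```

>>> apply_moves:
  rows:
    - [0.5,[0.25,0,0],0]
    - [0.5,[0.25,0,0],0]
    - [0.5,[0.25,0,0],0]
    - [0.5,[0.25,0,0],0]
    - [0.5,[0.15,0,0],0]

```text
time_s: 7.02
position: [0.5052, -0.0298, 0.066]
tool_rot: [-0.0, 0.756, 0.654, -0.0]
contact_force: [-1.9, 0.7, 6.2]
width: 0.493
gripper_force: 2.9
```

>>> apply_moves:
  rows:
    - [0.5,[0,0,0],0]
    - [0.5,[0,0,-0.5],0]
    - [0.5,[0,0,-1.0],0]
    - [0.5,[0,0,0],0]
    - [0.5,[0,0,0],0]

```text
time_s: 7.43
position: [0.5065, -0.0301, 0.0814]
tool_rot: [0.001, 0.757, 0.654, 0.001]
contact_force: [0.0, -0.4, -0.1]
width: 0.499
gripper_force: 0.0
```

Run:
```python
from h import *
side()
```

```text
px [[323.1, 234.8], [360.2, 253.3]] [60, 84]
px [[315.3, 237.9], [354.6, 258.6]] [51, 171]
before [[0.0822, -0.0983], [-0.0445, -0.0992]] now [[0.0832, -0.0722], [-0.0525, -0.0709]]
moved [[1.0, 26.0], [-8.1, 28.3]]
bottle est x 3.8 y -68.6 yaw -2.0 deg
t 7.4833 p [ 0.5061 -0.03    0.081 ] yang -8.32 xang 81.68 zax [ 0.001 -0.    -1.   ] F [0.11 0.04 0.13] w 0.502
tcp in stripe [  8.1 -65. ]
```

>>> apply_moves:
  rows:
    - [0.5,[-1.1,0,0],0]
    - [0.5,[0,0,1.0],0]
    - [0.5,[0,0,0.3],0]
    - [0.5,[0,0,0.2],0]
    - [0.5,[0,0,0],0]

```text
time_s: 7.9
position: [0.5034, -0.0411, 0.066]
tool_rot: [-0.001, 0.757, 0.654, -0.0]
contact_force: [-2.2, 0.3, 5.9]
width: 0.499
gripper_force: 3.2
```

>>> apply_moves:
  rows:
    - [0.5,[0.2,0,0],0]
    - [0.5,[0.28,0,0],0]
    - [0.5,[0.28,0,0],0]
    - [0.5,[0.28,0,0],0]
    - [0.5,[0.28,0,0],0]

```text
time_s: 8.32
position: [0.5054, -0.0278, 0.066]
tool_rot: [-0.0, 0.756, 0.654, -0.0]
contact_force: [-2.6, 0.5, 7.2]
width: 0.501
gripper_force: 3.2
```

>>> apply_moves:
  rows:
    - [0.5,[0.28,0,0],0]
    - [0.5,[0.28,0,0],0]
    - [0.5,[0.28,0,0],0]
    - [0.5,[0.28,0,0],0]
    - [0.5,[0.16,0,0],0]

```text
time_s: 8.73
position: [0.5074, -0.015, 0.0659]
tool_rot: [-0.0, 0.756, 0.654, -0.0]
contact_force: [-0.6, 0.7, 4.9]
width: 0.497
gripper_force: 2.4
```

>>> apply_moves:
  rows:
    - [0.5,[0,0,0],0]
    - [0.5,[0,0,-0.5],0]
    - [0.5,[0,0,-1.0],0]
    - [0.5,[-1.3,0,0],0]
    - [0.5,[0,0,0],0]

```text
time_s: 9.15
position: [0.5067, -0.0291, 0.0816]
tool_rot: [0.001, 0.757, 0.654, 0.0]
contact_force: [-0.2, 0.1, 0.1]
width: 0.498
gripper_force: 0.0
```

>>> apply_moves:
  rows:
    - [0.5,[0,0,1.0],0]
    - [0.5,[0,0,0.3],0]
    - [0.5,[0,0,0.2],0]
    - [0.5,[0,0,0],0]
    - [0.5,[0.2,0,0],0]

```text
time_s: 9.57
position: [0.5057, -0.0257, 0.0659]
tool_rot: [-0.0, 0.756, 0.654, -0.0]
contact_force: [-2.2, -0.2, 10.1]
width: 0.496
gripper_force: 5.0
```

>>> apply_moves:
  rows:
    - [0.5,[0.3,0,0],0]
    - [0.5,[0.3,0,0],0]
    - [0.5,[0.3,0,0],0]
    - [0.5,[0.3,0,0],0]
    - [0.5,[0.3,0,0],0]

```text
time_s: 9.98
position: [0.5081, -0.0105, 0.066]
tool_rot: [-0.0, 0.756, 0.654, -0.0]
contact_force: [-2.8, -0.2, 9.7]
width: 0.494
gripper_force: 4.8
```

>>> apply_moves:
  rows:
    - [0.5,[0.3,0,0],0]
    - [0.5,[0.3,0,0],0]
    - [0.5,[0.2,0,0],0]
    - [0.5,[0.1,0,0],0]
    - [0.5,[0,0,0],0]

```text
time_s: 10.4
position: [0.5095, -0.0014, 0.0658]
tool_rot: [-0.0, 0.756, 0.654, -0.0]
contact_force: [-2.1, 0.4, 7.5]
width: 0.502
gripper_force: 3.9
```

>>> apply_moves:
  rows:
    - [0.5,[0,0,-0.5],0]
    - [0.5,[0,0,-1.0],0]
    - [0.5,[0,0,0],0]
    - [0.5,[0,0,0],0]
    - [0.5,[0,0,0],0]

```text
time_s: 10.82
position: [0.5098, -0.0021, 0.0807]
tool_rot: [0.0, 0.756, 0.654, 0.0]
contact_force: [-0.7, -0.2, 0.7]
width: 0.498
gripper_force: 0.0
```

Run:
```python
from h import *
side()
```

```text
px [[323.1, 234.8], [360.2, 253.3]] [60, 84]
px [[307.4, 242.0], [346.7, 262.7]] [58, 169]
before [[0.0822, -0.0983], [-0.0445, -0.0992]] now [[0.0803, -0.0431], [-0.0528, -0.044]]
moved [[-1.9, 55.1], [-8.3, 55.1]]
bottle est x 2.2 y -40.6 yaw -1.0 deg
t 10.8667 p [ 0.5096 -0.0021  0.0805] yang -8.31 xang 81.69 zax [-0.  0. -1.] F [ 0.5  -0.57  0.15] w 0.499
tcp in stripe [  7.6 -36.9]
```

>>> apply_moves:
  rows:
    - [0.5,[-1.2,0,0],0]
    - [0.5,[0,0,1.0],0]
    - [0.5,[0,0,0.3],0]
    - [0.5,[0,0,0.2],0]
    - [0.5,[0,0,0],0]

```text
time_s: 11.28
position: [0.5074, -0.0142, 0.066]
tool_rot: [-0.001, 0.757, 0.654, -0.0]
contact_force: [-2.5, 0.6, 10.1]
width: 0.498
gripper_force: 5.0
```

>>> apply_moves:
  rows:
    - [0.5,[0.2,0,0],0]
    - [0.5,[0.28,0,0],0]
    - [0.5,[0.28,0,0],0]
    - [0.5,[0.28,0,0],0]
    - [0.5,[0.28,0,0],0]

```text
time_s: 11.7
position: [0.5095, -0.0009, 0.066]
tool_rot: [-0.0, 0.757, 0.654, -0.0]
contact_force: [-1.6, 0.6, 9.4]
width: 0.501
gripper_force: 4.9
```

>>> apply_moves:
  rows:
    - [0.5,[0.28,0,0],0]
    - [0.5,[0.28,0,0],0]
    - [0.5,[0.28,0,0],0]
    - [0.5,[0.28,0,0],0]
    - [0.5,[0.16,0,0],0]

```text
time_s: 12.12
position: [0.5114, 0.012, 0.0658]
tool_rot: [-0.0, 0.757, 0.654, -0.0]
contact_force: [-1.0, 0.7, 6.8]
width: 0.5
gripper_force: 3.6
```

>>> apply_moves:
  rows:
    - [0.5,[0,0,0],0]
    - [0.5,[0,0,-0.5],0]
    - [0.5,[0,0,-1.0],0]
    - [0.5,[-1.3,0,0],0]
    - [0.5,[0,0,0],0]

```text
time_s: 12.53
position: [0.5102, -0.0023, 0.0813]
tool_rot: [0.001, 0.757, 0.654, 0.0]
contact_force: [1.0, 0.1, -0.8]
width: 0.496
gripper_force: 0.0
```

>>> apply_moves:
  rows:
    - [0.5,[0,0,1.0],0]
    - [0.5,[0,0,0.3],0]
    - [0.5,[0,0,0.2],0]
    - [0.5,[0,0,0],0]
    - [0.5,[0.2,0,0],0]

```text
time_s: 12.95
position: [0.5096, 0.0011, 0.066]
tool_rot: [-0.0, 0.757, 0.654, -0.0]
contact_force: [-2.8, -0.5, 11.9]
width: 0.501
gripper_force: 5.2
```

>>> apply_moves:
  rows:
    - [0.5,[0.3,0,0],0]
    - [0.5,[0.3,0,0],0]
    - [0.5,[0.3,0,0],0]
    - [0.5,[0.3,0,0],0]
    - [0.5,[0.3,0,0],0]

```text
time_s: 13.37
position: [0.512, 0.0162, 0.066]
tool_rot: [-0.0, 0.756, 0.654, -0.0]
contact_force: [-2.3, -0.9, 9.5]
width: 0.503
gripper_force: 5.0
```

>>> apply_moves:
  rows:
    - [0.5,[0.3,0,0],0]
    - [0.5,[0.3,0,0],0]
    - [0.5,[0.2,0,0],0]
    - [0.5,[0.1,0,0],0]
    - [0.5,[0,0,0],0]

```text
time_s: 13.78
position: [0.5134, 0.0254, 0.0658]
tool_rot: [-0.0, 0.756, 0.654, -0.0]
contact_force: [-1.1, 0.8, 8.1]
width: 0.503
gripper_force: 4.0
```

>>> apply_moves:
  rows:
    - [0.5,[0,0,-0.5],0]
    - [0.5,[0,0,-1.0],0]
    - [0.5,[0,0,0],0]
    - [0.5,[0,0,0],0]
    - [0.5,[0,0,0],0]

```text
time_s: 14.2
position: [0.5137, 0.0246, 0.0807]
tool_rot: [0.0, 0.756, 0.654, 0.0]
contact_force: [-0.2, 0.6, -0.1]
width: 0.497
gripper_force: 0.0
```

Run:
```python
from h import *
im=side(); cv2.imwrite("pics/s4.png",cv2.resize(im[170:320,230:430],None,fx=4,fy=4))
```

```text
px [[323.1, 234.8], [360.2, 253.3]] [60, 84]
px [[299.1, 245.6], [338.8, 266.7]] [57, 161]
before [[0.0822, -0.0983], [-0.0445, -0.0992]] now [[0.0804, -0.016], [-0.0532, -0.018]]
moved [[-1.8, 82.2], [-8.7, 81.1]]
bottle est x 2.0 y -14.0 yaw -0.5 deg
t 14.25 p [0.5135 0.0246 0.0805] yang -8.31 xang 81.69 zax [-0.  0. -1.] F [ 0.95 -0.37  0.69] w 0.497
tcp in stripe [ 7.6 -9.9]
```

View pics/s4.png

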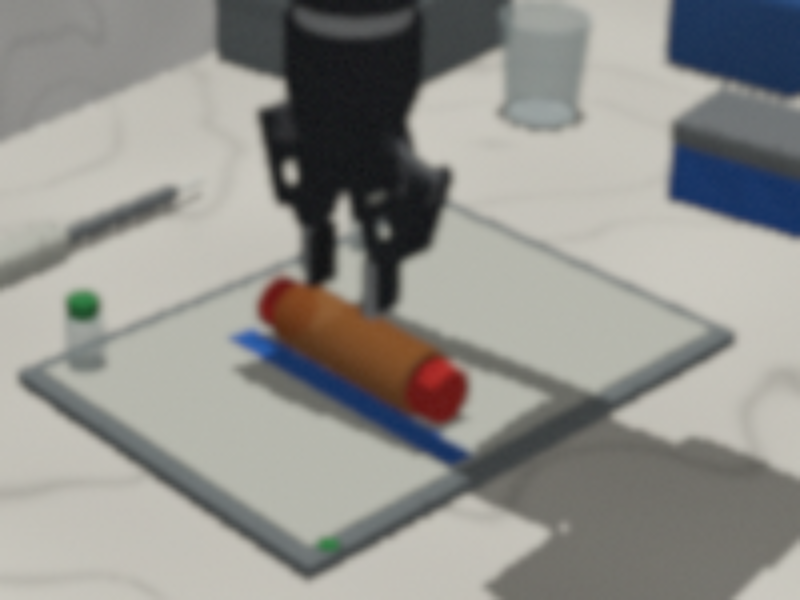

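The side crop shows the bottle at about (360,345), still short of the stripe and parallel to it. The label has gone out of sight. One more stroke should finish the roll, and then I'll move clear and look from the top.

>>> apply_moves:
  rows:
    - [0.5,[-1.2,0,0],0]
    - [0.5,[0,0,1.0],0]
    - [0.5,[0,0,0.3],0]
    - [0.5,[0,0,0.2],0]
    - [0.5,[0,0,0],0]

```text
time_s: 14.67
position: [0.5112, 0.0125, 0.066]
tool_rot: [-0.001, 0.757, 0.654, -0.0]
contact_force: [-2.4, 0.5, 10.0]
width: 0.496
gripper_force: 5.0
```

>>> apply_moves:
  rows:
    - [0.5,[0.2,0,0],0]
    - [0.5,[0.3,0,0],0]
    - [0.5,[0.3,0,0],0]
    - [0.5,[0.3,0,0],0]
    - [0.5,[0.3,0,0],0]

```text
time_s: 15.08
position: [0.5134, 0.0266, 0.066]
tool_rot: [-0.0, 0.757, 0.654, -0.0]
contact_force: [-2.8, 0.5, 9.8]
width: 0.499
gripper_force: 4.9
```

>>> apply_moves:
  rows:
    - [0.5,[0.3,0,0],0]
    - [0.5,[0.3,0,0],0]
    - [0.5,[0.3,0,0],0]
    - [0.5,[0.3,0,0],0]
    - [0.5,[0.2,0,0],0]

```text
time_s: 15.5
position: [0.5156, 0.0407, 0.0657]
tool_rot: [-0.0, 0.757, 0.654, -0.0]
contact_force: [-1.0, 0.2, 6.1]
width: 0.498
gripper_force: 2.8
```

>>> apply_moves:
  rows:
    - [0.5,[0,0,0],0]
    - [0.5,[0,0,-0.5],0]
    - [0.5,[0,0,-1.5],0]
    - [0.5,[0,0,-4],0]
    - [0.5,[0,0,-4],0]

```text
time_s: 15.92
position: [0.5138, 0.0403, 0.1646]
tool_rot: [-0.002, 0.757, 0.654, -0.002]
contact_force: [1.0, 0.1, -0.7]
width: 0.5
gripper_force: 0.0
```

>>> apply_moves:
  rows:
    - [0.5,[-4,0,0],0]
    - [0.5,[-4,0,0],0]
    - [0.5,[-4,0,0],0]
    - [0.5,[-4,0,0],0]
    - [0.5,[-4,0,0],0]

```text
time_s: 16.33
position: [0.4862, -0.159, 0.1655]
tool_rot: [-0.0, 0.756, 0.654, -0.0]
contact_force: [1.0, 0.2, -0.1]
width: 0.502
gripper_force: 0.0
```

>>> apply_moves:
  rows:
    - [0.5,[-4,0,0],0]
    - [0.5,[-4,0,0],0]
    - [0.5,[0,0,0],0]
    - [0.5,[0,0,0],0]
    - [0.5,[0,0,0],0]

```text
time_s: 16.75
position: [0.4748, -0.2363, 0.165]
tool_rot: [-0.001, 0.757, 0.653, 0.0]
contact_force: [0.3, -0.3, 0.8]
width: 0.5
gripper_force: 0.0
```

Run:
```python
from h import *
side()
im,d,S,B,*_=look()
print("vs initial stripe",((B[0]-SC)@np.c_[U,N]).round(4))
cv2.imwrite("pics/t5.png",cv2.resize(im[140:350,190:470],None,fx=2.8,fy=2.8))
```

```text
px [[323.1, 234.8], [360.2, 253.3]] [60, 84]
px [[294.5, 247.7], [333.7, 268.9]] [53, 170]
before [[0.0822, -0.0983], [-0.0445, -0.0992]] now [[0.0798, -0.0008], [-0.0521, -0.003]]
moved [[-2.4, 97.5], [-7.7, 96.2]]
bottle est x 2.2 y 1.2 yaw -0.4 deg
t 16.8 p [ 0.475  -0.2356  0.1651] yang -8.31 xang 81.69 zax [-0.001  0.001 -1.   ] F [ 0.02 -0.84 -0.23] w 0.496
tcp in stripe [   6.8 -272.9]
stripe (array([0.426552  , 0.04690345]), array([0.42650422, 0.04708431]), np.float64(-10.537188015978778), [17.787761688232422, 24.852731704711914])
bottle (array([0.5152063 , 0.03052626]), array([0.51471633, 0.03062421]), np.float64(-9.089055267393242), [34.94442367553711, 150.278076171875])
bottle in stripe x,y 0.09015422484225674 0.00011152521465233184 ang 1.448132748585536
vs initial stripe [ 0.0085 -0.0037]
```

View pics/t5.png

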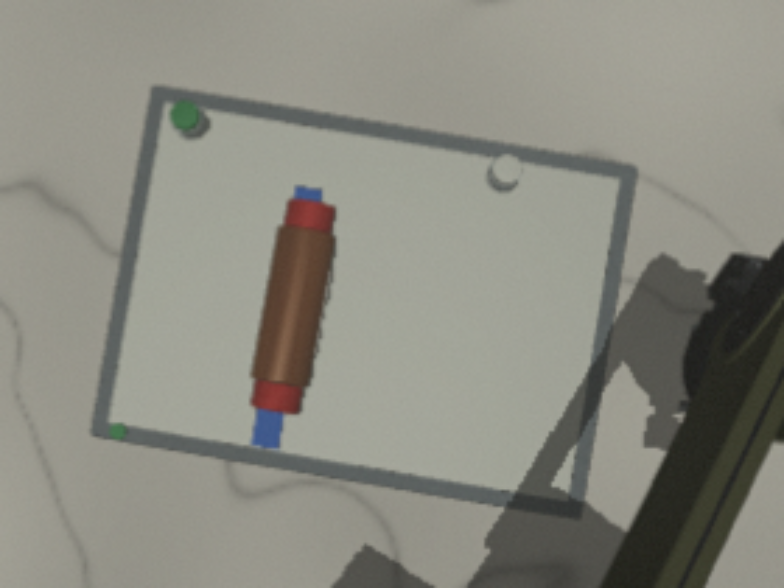

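The top crop shows the bottle lying along the blue stripe, with a stripe end showing past each cap at (308,193) and (267,430). It is within about 4 mm of the centre line and 1° of parallel, and the hand is well clear.

```bash
python3 -c "
from workcell import bot
print(bot.close_job())"
```

```text
the job is handed in; nothing more can be done
None
```

The bottle was rolled onto the blue stripe with fingertip strokes on its top only, ending within about 4 mm of the centre line and 1° of parallel; the hand is clear and the job is handed in, though the hand-in returned no verdict.

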